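Set the knocked-about tip boxes right

TASK

Two pipette-tip boxes need putting right, by pushing with the fingertips only, in whichever order you like: push over the empty box that stands on its end so that it lands on its white base with the blue lid up, and flip the raised lid of the full box over and press it fully shut. Do not grip or strike the standing box, do not pick up or drag either one, let each stay about where it is, and leave everything else on the bench undisturbed.

Things in the scene. Friction and masses are not known exactly. Their poses are not given: they have to be found in the camera images.
- end_box: empty, closed tip box, 122 x 85 x 72 mm, 0.14 kg, loose, standing on an 85 x 72 mm end (122 mm tall). Origin: centre of that end, on the bench. z along its length, up at first; x from white base (face at x = -36 mm) to blue lid (face at +36 mm), pointing anywhere. Pushed towards -x high on the lid face it tips on its heel edge, balances at 0.53 rad, then falls on its base. Pushed low it slides.
- end_box_heel (a point): middle of the edge where end_box's white base meets the bench (x = -36 mm, y = 0, z = 0 of the box): the edge it tips about, on the bench before and after
- end_box_lid (a point): centre of the flat outer face of end_box's blue lid; when the box is right it is 72 mm above the bench, facing up
- open_box: full tip box, 0.5 kg, loose, on its base with its clear blue lid flipped up and yellow tips showing; white base 85 (x) x 122 (y) x 45 mm high, 72 mm high when shut. Origin: centre of its underside; z up; x from front to hinge side. The hinge line runs along y at x = +42.5 mm, z = 45 mm.
- flip_lid (a joint): lid angle of open_box, rad: 0 shut, 1.57 upright, 1.9 fully open (starts 1.5 to 1.85). The lid is a shell 85 x 122 mm, 27 mm deep; its outer face lies 27 mm off the hinge line and looks to the box's +x when upright, up when shut. A stiff hinge (0.04 N m) keeps it where it is left, so it must be pushed all the way down; there is no catch.
- lid_edge (a point): middle of the free outer edge of the lid (85 mm along the lid from the hinge, on its outer face); shut, it lies 72 mm above the bench over the front of the box
- shut_box: bystander: third tip box of the kind, shut and upright on the bench, 85 x 122 x 72 mm high; origin at the centre of its underside
- beaker: bystander: small glass beaker, 54 mm wide, 70 mm high; origin at the centre of its underside
- pipette_yellow: bystander: hand pipette with a yellow button, lying on the bench, 240 mm long along its x, 26 mm high; origin under its barrel, 82 mm from the button end
- pipette_blue: bystander: the same with a blue button
- spray_bottle: bystander: spray bottle, 72 mm wide, 195 mm high; origin at the centre of its underside
- tube_rack: bystander: orange rack with small capped tubes, 180 x 90 x 42 mm; origin at the centre of its underside

How it is judged:
By the outcome, as a careful person would: the job done as asked, in the order asked, and still so for the second after the job is handed in, with the robot touching nothing.
It also fails if it takes over 58 s, if anything falls off the work surface, if the arm or the gripper's body presses on something with over 40 N, if the wrist force passes 120 N, or if a joint passes its speed limit or range.

ROBOT

A 7-joint arm with a two-finger parallel gripper is mounted at the origin on the work surface. World frame = base frame: x ahead of the robot, y to its left, z up, the work surface at z = 0. Lengths are in mm, angles in rad, forces in N, time in s.
With the tool pointing down it reaches from about 400 to 850 mm from the base axis. Payload 4.5 kg.
Tool frame: the origin (TCP) lies at the centre of the arm's flange, where the gripper is bolted on; the fingertips stand 166 mm ahead of it and the grasp point (between the pads) lies 147 mm ahead of it; z points along the fingers, y is the direction in which the jaws open and shut (so a half turn about z gives the same grasp; the last joint's range is limited). The gripper opens to 88 mm and grips with 3 to 60 N. Pads are 18 mm wide; open, the fingers measure 123 mm over their backs; the gripper's body (75 mm by 187 mm) begins 45 mm behind the grasp point.
Start: joints at [1.384, 0.689, -0.195, 1.565, 0.157, 0.902, -0.215], TCP at [136.904, -609.832, 404.743] pointing down, gripper open.
Joint ranges: [-3.01, 3.01], [-0.46, 2.08], [-1.47, 1.51], [0.13, 2.56], [-1, 4.14], [0.04, 2.09], [-2.66, 2.66]. Speed limits (rad/s): [2.57, 2.57, 3.14, 3.14, 3.14, 3.14, 3.14].

INTERFACE

Orientations are given as a 3x3 rotation matrix whose columns are the frame's x, y, z axes.
In Python, from workcell import ctrl gives the robot as it stands. The module is installed in compiled form; this text tells all that it offers.
- The arm moves only by the shell command python3 -m pendant 'ROWS' [OPENING] [FORCE]. ROWS is a JSON object of lists of equal length, an entry for each row: "linear": the shift along the tool's x, y, z in m, a list of three; "yaw": the turn about the tool's z in rad. In form: {"linear": [[tx, ty, tz], ...], "yaw": [yaw, ...]}. A call has 1 to 8 rows; each row is the pose to reach, as a shift and turn from the pose commanded when the call began, along the tool's axes at that moment; what a row does not reach only later rows make up. A row lasts 1/10 s, in which the tool goes at most 50 mm and 8.59 degrees, less where a joint would pass 70% of its speed; a pose out of reach is approached as far as the arm can. A call with a gripper value outside its range is refused whole. OPENING is the gripper's target within -1 to 1 (fully open at 1, half-way at 0, shut at -1), set as the call begins (- or left out, the last holds). The fingers move at their own pace and stop on an object; FORCE is the grip in N (left out, the last holds). Time passes only in rows, so rows that repeat a pose let the fingers close. It gives the time, the measured TCP pose, the force and the opening at its end, in the units of the state.
- ctrl.read_state(): the state, without advancing time (a new reading comes with each control period).
- ctrl.get_image(name): name is "scene" or "side" or "wrist"; returns a dict with "color" (384x512x3 uint8, red, green, blue), "range_z" (384x512 float32, mm along the optical axis (not along the pixel's ray), 0 where there is no reading), "mtx" (3x3 intrinsics, pixels), "R" (3x3) and "t" (3): a world point X has camera coordinates R X + t; the wrist camera has in their place "hand_eye" (4x4, takes a point from camera to tool coordinates, whose origin is the TCP and whose axes are the flange's). Camera axes: x right, y down, z forward; pixel columns grow to the right and rows downward; lengths in mm; the calibration is good to about 2 mm. A picture is of the moment at which its call begins: read the wrist's pose just before it.
- ctrl.sign_off(): hands the job in, once; it reports no verdict.
The state is a dict: "time_s": time; "qpos": joint angles; "qd": joint speeds; "joint_efforts": joint torques, N m; "ee_pos": TCP position; "orientation": TCP orientation; "ft_force": force on the tool from outside, world axes, zero at the start; "wrist_torque": the same for the moment, N m; "gripper_width": finger opening in mm.
Only numpy, scipy, OpenCV 4.12 (cv2) and the standard library are available. Lean on these libraries where they do the work, as an engineer would, in place of code of your own. Each camera call takes 0.05 s, during which the arm holds its last target. There are 200 camera calls.

## Working session

There is one attempt and no reset: what is moved stays moved. The work goes in short steps, Python scripts to look and compute and a shell command to move; the robot and the scene stay as the last step left them, time stands still between calls to the robot, and variables do not carry over. Pictures are saved under pics/ and viewed, about 8 in all and at most 12, crops included, and the job is handed in when it is done.

```bash
mkdir -p pics
cat > h.py <<'E'
from workcell import ctrl
import numpy as np, cv2
np.set_printoptions(precision=3,suppress=True)
def cloud(im,st=None):
    K=im["mtx"];z=im["range_z"].astype(float);v,u=np.mgrid[:z.shape[0],:z.shape[1]]
    P=np.stack([(u-K[0,2])/K[0,0]*z,(v-K[1,2])/K[1,1]*z,z],-1)
    if "R" in im: W=(P-np.array(im["t"]).ravel())@np.array(im["R"])
    else:
        H=np.array(im["hand_eye"]);W=(P@H[:3,:3].T+H[:3,3])@np.array(st["orientation"]).T+np.array(st["ee_pos"])
    W[z==0]=np.nan
    return W
def save(n,im): cv2.imwrite("pics/"+n+".png",im["color"][:,:,::-1])
E
python3 - <<'E'
from h import *
a=ctrl.get_image("scene");b=ctrl.get_image("side")
np.savez("s0.npz",a=cloud(a),b=cloud(b),ca=a["color"],cb=b["color"])
cv2.imwrite("pics/a.png",np.vstack([cv2.resize(x["color"][:,:,::-1],(400,300)) for x in (a,b)]))
for n,x in(("scene",a),("side",b)): save(n,x)
s=ctrl.read_state();print(s["time_s"],s["ee_pos"],s["orientation"],s["ft_force"],s["gripper_width"])
print(-np.array(a["R"]).T@a["t"],-np.array(b["R"]).T@b["t"])
E
```

```text
0.1 [ 136.786 -609.552  404.01 ] [[ 0.976  0.219 -0.   ]
 [ 0.219 -0.976  0.002]
 [-0.    -0.002 -1.   ]] [0.262 0.331 0.328] 88.05424041414462
[1202.603 -899.028 1088.384] [ -235.479 -1248.126  1462.366]
```

View pics/scene.png

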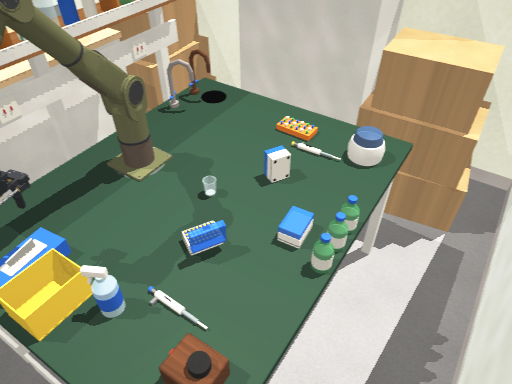

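View pics/side.png

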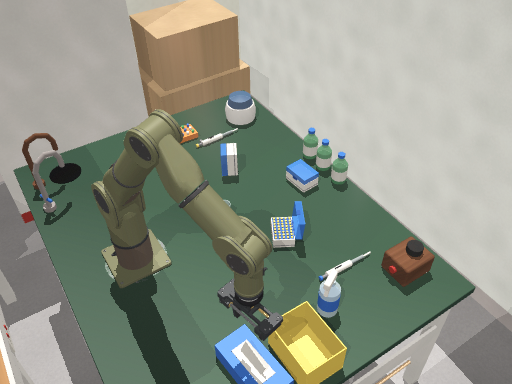

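The scene view shows the standing box at (277,165), the open box at (205,237), the shut box at (296,226) and the beaker at (210,186). In the side view they are at (230,160), (288,225) and (302,176).

Run:
```python
from h import *
d=np.load("s0.npz")
Q=[]
for k,regs in (("a",dict(end=(255,140,300,190),open=(175,212,235,260),shut=(272,200,320,252),beak=(198,170,222,200),pipY=(286,138,342,165),rack=(270,112,322,142))),("b",dict(end=(212,135,245,182),open=(262,195,312,255),shut=(280,155,325,195)))):
    for n,(u0,v0,u1,v1) in regs.items():
        P=d[k][v0:v1,u0:u1].reshape(-1,3);C=d["c"+k][v0:v1,u0:u1].reshape(-1,3).astype(int)
        m=(P[:,2]>8)&(P[:,2]<220);P=P[m];C=C[m]
        r=cv2.minAreaRect(P[:,:2].astype(np.float32))
        blue=(C[:,2]>C[:,0]+50);
        print(k,n,len(P),P.min(0),P.max(0),"rect",r)
        if n in("end","open"):
            print(" blue mean",P[blue].mean(0),"other",P[~blue].mean(0), "top z",np.percentile(P[:,2],98))
            for lo,hi in((10,40),(40,60),(60,90),(90,112),(112,140)):
                mm=(P[:,2]>lo)&(P[:,2]<hi)
                if mm.sum()>5:print("  ",lo,hi,mm.sum(),cv2.minAreaRect(P[mm,:2].astype(np.float32)),"blue",P[mm&blue].mean(0) if (mm&blue).any() else None)
```

```text
a end 801 [435.37  162.87    8.151] [611.504 480.376 128.141] rect ((527.7276611328125, 317.07525634765625), (148.937744140625, 322.56927490234375), 8.933784484863281)
 blue mean [532.141 245.068  98.255] other [575.697 237.469  75.58 ] top z 125.4059650494303
   10 40 170 ((559.3989868164062, 336.26312255859375), (287.78125, 103.16537475585938), 89.56145477294922) blue [517.574 224.527  24.132]
   40 60 91 ((573.2189331054688, 223.55471801757812), (101.40489959716797, 53.393402099609375), 25.347949981689453) blue [519.092 223.438  51.171]
   60 90 146 ((572.9236450195312, 222.92645263671875), (104.80848693847656, 62.04239273071289), 23.647809982299805) blue [519.422 223.092  74.243]
   90 112 114 ((572.4086303710938, 223.99215698242188), (103.84878540039062, 55.15282440185547), 24.180526733398438) blue [519.85  222.923  98.051]
   112 140 266 ((561.6525268554688, 247.02857971191406), (89.9996337890625, 75.99717712402344), 62.646121978759766) blue [539.375 256.549 121.786]
a open 1013 [ 468.381 -303.872    8.034] [ 628.213 -142.075  134.918] rect ((548.0394287109375, -222.91302490234
[... 3075 characters left out ...]
28, 110.89295196533203), 62.864131927490234) blue [ 549.699 -224.112   46.833]
   60 90 51 ((565.0836181640625, -237.74365234375), (130.40304565429688, 44.91105270385742), 67.90299224853516) blue [ 567.186 -261.537   74.813]
   90 112 38 ((581.5411987304688, -245.49729919433594), (129.5034942626953, 26.754316329956055), 60.965171813964844) blue [ 560.019 -282.653   99.935]
   112 140 188 ((583.4448852539062, -245.5549774169922), (132.56692504882812, 29.205795288085938), 59.890682220458984) blue [ 581.571 -249.749  126.96 ]
b shut 873 [ 667.238 -104.552    8.024] [943.138 179.823  92.543] rect ((811.7566528320312, 30.489212036132812), (269.7779846191406, 197.2435302734375), 54.04804992675781)
```

Run:
```python
from h import *
d=np.load("s0.npz")
def get(k,c,r,zmin=8):
    P=d[k].reshape(-1,3);C=d["c"+k].reshape(-1,3).astype(int)
    m=(np.hypot(P[:,0]-c[0],P[:,1]-c[1])<r)&(P[:,2]>zmin)&(P[:,2]<160)
    return P[m],C[m]
for k in "ab":
    for n,c,r in(("end",(560,247),75),("open",(555,-230),110),("shut",(770,0),130)):
        P,C=get(k,c,r)
        blue=C[:,2]>C[:,0]+50
        if n=="end": T=P[P[:,2]>118]
        elif n=="open": T=P[P[:,2]>118]
        else: T=P[P[:,2]>60]
        print(k,n,cv2.minAreaRect(T[:,:2].astype(np.float32)),np.median(T[:,2]))
        if n=="end": ang=-27.4
        elif n=="open": ang=-29.4
        else: continue
        a=np.deg2rad(ang);e=np.array([np.cos(a),np.sin(a)]);f=np.array([-e[1],e[0]])
        q=np.c_[P[:,:2]@e,P[:,:2]@f,P[:,2]]
        print("   centre uv",np.array(c)@e,np.array(c)@f)
        for lo,hi in((10,35),(36,42),(43,56),(60,75),(75,90),(90,105),(105,118),(118,140)):
            for nm,mk in(("blue",blue),("oth",~blue)):
                m=mk&(q[:,2]>lo)&(q[:,2]<hi)
                if m.sum()>8: print("  ",lo,hi,nm,m.sum(),"u",np.percentile(q[m,0],[2,50,98]),"v",np.percentile(q[m,1],[2,50,98]))
```

```text
a end ((560.5755615234375, 247.18276977539062), (88.17427825927734, 76.95503234863281), 60.716552734375) 122.33125814114317
   centre uv 383.5072688347734 477.00227960764806
   10 35 blue 16 u [343.504 357.108 368.847] v [434.465 437.487 440.269]
   10 35 oth 108 u [372.785 417.422 422.476] v [433.883 463.482 517.207]
   36 42 oth 25 u [372.956 417.8   420.91 ] v [433.128 460.307 516.229]
   43 56 oth 54 u [372.76  416.865 422.066] v [433.532 460.577 514.285]
   60 75 oth 71 u [369.886 417.144 423.619] v [433.724 463.77  515.243]
   75 90 oth 64 u [370.55  416.713 422.482] v [434.411 463.681 517.843]
   90 105 oth 75 u [371.969 416.947 423.097] v [433.7   460.571 516.263]
   105 118 oth 66 u [368.58  417.23  422.798] v [434.592 463.944 514.109]
   118 140 blue 75 u [347.863 360.602 374.99 ] v [438.742 479.628 519.985]
   118 140 oth 151 u [375.682 399.329 421.599] v [433.76  474.79  517.561]
a open ((587.5637817382812, -245.31948852539062), (122.43099975585938, 33.097007751464844), 60.699764251708984) 128.20076262418326
   centre uv 596.4315285031876 72.07240669875955
   10 35 oth 36
[... 2378 characters left out ...]
h 48 u [524.108 554.789 606.166] v [  2.786  23.868 130.229]
   43 56 blue 226 u [530.081 590.268 627.784] v [ 11.92   74.09  131.959]
   43 56 oth 259 u [525.472 565.169 605.105] v [ 10.022  67.755 129.074]
   60 75 blue 24 u [611.394 622.537 635.734] v [  6.266  13.923 137.299]
   75 90 blue 26 u [611.661 620.188 638.581] v [  5.302  12.995 136.005]
   90 105 blue 27 u [613.809 622.42  638.051] v [  7.754  13.028 135.419]
   105 118 blue 21 u [614.46  628.943 640.744] v [  6.401  13.476 128.868]
   118 140 blue 178 u [616.359 629.733 642.704] v [ 11.633  67.619 134.146]
b shut ((817.01953125, 0.7387542724609375), (165.7979736328125, 124.85258483886719), 5.780383110046387) 71.23206627308662
```

```bash
python3 -m pendant '{"linear": [[0,0,-0.03],[0.04,-0.015,-0.03],[0.085,-0.033,-0.03],[0.13,-0.05,-0.03],[0.175,-0.068,-0.03],[0.22,-0.085,-0.03],[0.265,-0.103,-0.03],[0.31,-0.12,-0.03]], "yaw": [0,0.12,0.24,0.36,0.48,0.6,0.73,0.73]}' -1 20
python3 - <<'E'
from h import *
s=ctrl.read_state();R=np.array(s["orientation"]);print(s["ee_pos"],np.degrees(np.arctan2(R[1,0],R[0,0])),R.T@(np.array([637,-275,405])-s["ee_pos"]))
E
```

```text
time_s: 0.9
ee_pos: [414.6, -423.2, 434.4]
orientation: [[0.872, -0.49, -0.001], [-0.49, -0.872, 0.0], [-0.001, 0.0, -1.0]]
ft_force: [-0.4, -0.4, -0.1]
gripper_width: 26.6
[ 414.559 -423.237  434.442] -29.32298607079838 [ 121.369 -238.187   29.284]
```

```bash
python3 -m pendant '{"linear": [[0.02,-0.04,0],[0.04,-0.08,0],[0.06,-0.12,0],[0.08,-0.16,0],[0.1,-0.2,0],[0.121,-0.238,0],[0.121,-0.238,0.01],[0.121,-0.238,0.01]], "yaw": [0,0,0,0,0,0,0,0]}'
python3 - <<'E'
from h import *
s=ctrl.read_state();im=ctrl.get_image("wrist");save("w1",im);W=cloud(im,s)
a=np.deg2rad(-29.4);e=np.array([np.cos(a),np.sin(a)]);f=np.array([-e[1],e[0]])
P=W.reshape(-1,3);C=im["color"].reshape(-1,3).astype(int)
q=np.c_[P[:,:2]@e,P[:,:2]@f,P[:,2]]
print("tool uv",np.array(s["ee_pos"][:2])@np.c_[e,f],s["ee_pos"][2])
b=(C[:,2]>C[:,0]+50)
for lo,hi in((-5,5),(40,60),(60,80),(80,100),(100,115),(115,140)):
    m=(q[:,2]>lo)&(q[:,2]<hi)&b&(q[:,0]>500)&(q[:,0]<680)&(abs(q[:,1]-73)<80)
    if m.sum()>8:print(lo,hi,m.sum(),np.percentile(q[m],[2,50,98],axis=0))
m=(q[:,2]>115)&(q[:,2]<140)&b
if m.sum()>9: print(cv2.minAreaRect(P[m,:2].astype(np.float32)))
E
```

```text
time_s: 1.7
ee_pos: [635.0, -274.5, 422.4]
orientation: [[0.874, -0.485, -0.004], [-0.485, -0.874, 0.002], [-0.004, 0.0, -1.0]]
ft_force: [-1.0, -0.6, 0.1]
gripper_width: 0.2
tool uv [687.965  72.579] 422.3929596624292
-5 5 49 [[545.48   -6.937   0.049]
 [615.724 111.468   1.241]
 [623.022 151.155   2.8  ]]
40 60 328 [[558.694  17.049  44.373]
 [638.029  79.615  50.624]
 [639.119 132.248  59.651]]
60 80 389 [[638.782  17.357  60.492]
 [639.855  74.158  69.993]
 [640.959 133.599  79.786]]
80 100 472 [[640.61   16.2    80.334]
 [641.667  75.975  90.495]
 [642.718 133.191  99.637]]
100 115 400 [[642.33   17.173 100.558]
 [643.257  74.697 108.027]
 [644.077 133.132 114.704]]
115 140 2168 [[619.553  16.143 116.694]
 [638.196  77.372 129.274]
 [645.257 134.366 131.532]]
((587.5823974609375, -244.6737060546875), (122.06626892089844, 27.17435073852539), 60.4409294128418)
```

View pics/w1.png

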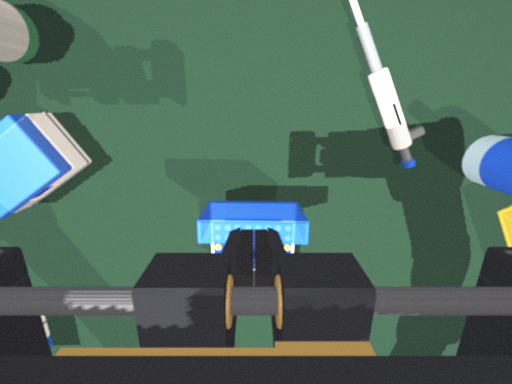

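The view shows the open lid square to the jaws at about (252,225). The bench around it is clear; the shut box at (40,165) and the spray bottle at (490,165) are far off. I'll descend behind the lid.

```bash
python3 -m pendant '{"linear": [[0,-0.002,0.04],[0,-0.002,0.08],[0,-0.002,0.12],[0,-0.002,0.146],[-0.01,-0.002,0.146],[-0.02,-0.002,0.146],[-0.02,-0.002,0.146]], "yaw": [0,0,0,0,0,0,0]}'
cat > uv.py <<'E'
from h import *
s=ctrl.read_state();a=np.deg2rad(-29.4);e=np.array([np.cos(a),np.sin(a)]);f=np.array([-e[1],e[0]])
p=np.array(s["ee_pos"]);R=np.array(s["orientation"]);print("uv",p[:2]@np.c_[e,f],"tipz",p[2]-166,"ang",np.degrees(np.arctan2(R[1,0],R[0,0])),"F",np.array(s["ft_force"]),s["time_s"])
E
python3 uv.py
```

```text
time_s: 2.45
ee_pos: [616.2, -266.0, 278.9]
orientation: [[0.872, -0.49, -0.002], [-0.49, -0.872, -0.0], [-0.002, 0.002, -1.0]]
ft_force: [0.9, -0.3, 0.4]
gripper_width: 0.2
uv [667.448  70.789] tipz 112.91927817674434 ang -29.327354249582633 F [ 0.937 -0.301  0.374] 2.45
```

```bash
python3 -m pendant '{"linear": [[-0.006,0,0],[-0.012,0,0],[-0.018,0,-0.001],[-0.025,0,-0.003],[-0.033,0,-0.006],[-0.042,0,-0.007],[-0.052,0,-0.007],[-0.061,0,-0.006]], "yaw": [0,0,0,0,0,0,0,0]}'; python3 uv.py;  python3 - <<'E'
from h import *
s=ctrl.read_state();im=ctrl.get_image("scene");W=cloud(im).reshape(-1,3)
C=im["color"].reshape(-1,3).astype(int);np.savez("s1.npz",W=W,C=C)
cv2.imwrite("pics/s1.png",cv2.resize(im["color"][180:290,130:290,::-1],(640,440)))
E
```

```text
time_s: 3.25
ee_pos: [564.3, -234.3, 285.0]
orientation: [[0.873, -0.487, 0.0], [-0.487, -0.873, -0.0], [0.0, -0.0, -1.0]]
ft_force: [1.1, -0.4, -0.0]
gripper_width: 0.3
uv [606.619  72.925] tipz 119.03163833635341 ang -29.162793779700387 F [ 1.141 -0.416 -0.024] 3.25
```

View pics/s1.png

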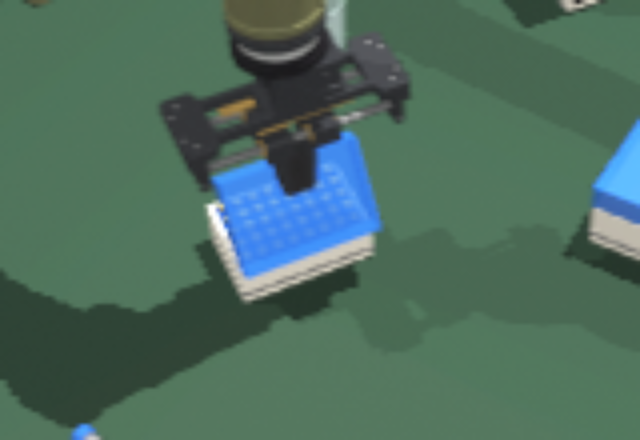

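The lid follows the fingers, now at about 1 rad (fingers at (295,165)), and the base has not moved. I'll carry on down the arc.

```bash
python3 -m pendant '{"linear": [[-0.009,0,0.002],[-0.018,0,0.006],[-0.026,0,0.01],[-0.034,0,0.016],[-0.041,0,0.022],[-0.046,0,0.028],[-0.050,0,0.034],[-0.054,0,0.040]], "yaw": [0,0,0,0,0,0,0,0]}'; python3 uv.py
python3 -m pendant '{"linear": [[-0.002,0,0.003],[-0.002,0,0.006],[-0.002,0,0.008],[-0.002,0,0.009],[-0.002,0,0.009]], "yaw": [0,0,0,0,0]}'; python3 uv.py
```

```text
time_s: 4.1
ee_pos: [517.6, -208.3, 244.1]
orientation: [[0.873, -0.487, -0.0], [-0.487, -0.873, -0.0], [-0.0, 0.0, -1.0]]
ft_force: [0.9, -0.1, 0.4]
gripper_width: 0.1
uv [553.233  72.586] tipz 78.11034941224682 ang -29.171471258121592 F [ 0.858 -0.122  0.362] 4.1
time_s: 4.6
ee_pos: [515.7, -207.4, 238.1]
orientation: [[0.873, -0.488, -0.0], [-0.488, -0.873, 0.0], [-0.0, -0.0, -1.0]]
ft_force: [-5.9, 2.5, 24.3]
gripper_width: 0.3
uv [551.098  72.449] tipz 72.09049509868714 ang -29.193457587995184 F [-5.914  2.506 24.253] 4.6
```

Tip z of 72.1 with 24 N means the lid is down. I'll rise and travel to the standing box's lid side.

```bash
python3 -m pendant '{"linear": [[0,0,-0.03],[0,0,-0.07],[0,0,-0.115],[-0.005,-0.01,-0.16],[-0.03,-0.05,-0.175],[-0.055,-0.09,-0.175],[-0.08,-0.13,-0.175],[-0.105,-0.17,-0.175]], "yaw": [0,0,0,0,0,0,0,0]}'; python3 -m pendant '{"linear": [[-0.025,-0.04,0],[-0.05,-0.08,0],[-0.075,-0.12,0],[-0.1,-0.16,0],[-0.125,-0.2,0],[-0.15,-0.235,0],[-0.165,-0.245,0],[-0.165,-0.245,0]], "yaw": [0,0,0,0,0,0,0,0]}'; python3 uv.py
python3 - <<'E'
from h import *
s=ctrl.read_state();im=ctrl.get_image("wrist");save("w2",im);W=cloud(im,s)
P=W.reshape(-1,3);C=im["color"].reshape(-1,3).astype(int)
a=np.deg2rad(-29.4);e=np.array([np.cos(a),np.sin(a)]);f=np.array([-e[1],e[0]])
q=np.c_[P[:,:2]@e,P[:,:2]@f,P[:,2]]
near=np.hypot(P[:,0]-558,P[:,1]-246)<75
m=near&(P[:,2]>110)&(P[:,2]<132);print(cv2.minAreaRect(P[m,:2].astype(np.float32)),cv2.minAreaRect(q[m,:2].astype(np.float32)))
for lo,hi in((30,60),(60,90),(90,112)):
    m=near&(P[:,2]>lo)&(P[:,2]<hi)
    if m.sum()>9:print(lo,m.sum(),np.percentile(q[m],[2,50,98],axis=0))
m=(q[:,0]>380)&(q[:,0]<560)&(abs(q[:,1]-488)<75)&(q[:,2]>8)&~near;print("obstacles",m.sum(),q[m].mean(0) if m.any() else "")
d=ctrl.get_image("scene");W=cloud(d).reshape(-1,3);q=np.c_[W[:,:2]@np.c_[e,f],W[:,2]]
m=(abs(q[:,0]-569)<60)&(abs(q[:,1]-74)<75)&(q[:,2]>8)&(q[:,2]<160)
T=m&(q[:,2]>60);print("lid top z pct",np.percentile(q[T,2],[1,10,50,90,99]),cv2.minAreaRect(q[T,:2].astype(np.float32)))
A=np.c_[q[T,:2]-q[T,:2].mean(0),np.ones(T.sum())];print(np.linalg.lstsq(A,q[T,2],rcond=None)[0])
save("s2",d)
E
```

```text
time_s: 5.4
ee_pos: [507.2, -6.3, 411.2]
orientation: [[0.873, -0.488, 0.002], [-0.488, -0.873, 0.0], [0.001, -0.001, -1.0]]
ft_force: [1.0, -0.4, 0.4]
gripper_width: 0.5
time_s: 6.2
ee_pos: [481.1, 290.1, 410.4]
orientation: [[0.876, -0.482, -0.001], [-0.482, -0.876, 0.002], [-0.002, -0.001, -1.0]]
ft_force: [0.3, -0.3, -0.2]
gripper_width: 0.6
uv [276.778 488.913] tipz 244.36098472352057 ang -28.796944472710823 F [ 0.328 -0.294 -0.165] 6.2
((559.6680908203125, 248.65621948242188), (85.20423889160156, 72.21304321289062), 60.727970123291016) ((365.5242919921875, 491.3758850097656), (72.21302795410156, 85.20423126220703), 0.12792395055294037)
obstacles 0 
lid top z pct [60.962 68.746 72.311 74.982 77.043] ((569.520751953125, 75.43701934814453), (122.83853149414062, 90.53707885742188), 89.66094970703125)
[-0.03   0.001 71.818]
```

View pics/w2.png

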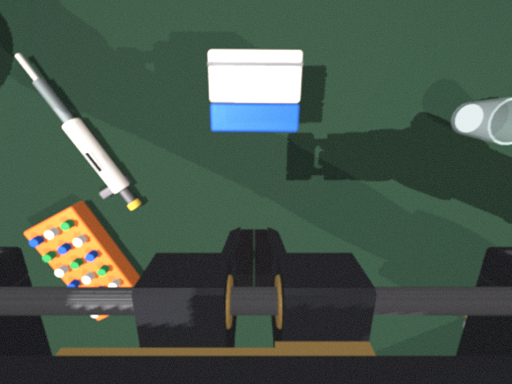

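The box stands square to the jaws, lid face towards the tool: blue edge at (255,117), white part at (255,75). The fall zone above it in the picture is empty. I'll descend and approach.

```bash
python3 -m pendant '{"linear": [[0,-0.002,0.04],[0,-0.002,0.08],[0,-0.002,0.12],[0,-0.002,0.135],[0.01,-0.002,0.135],[0.02,-0.002,0.135],[0.028,-0.002,0.135],[0.028,-0.002,0.135]], "yaw": [0,0,0,0,0,0,0,0]}'; python3 uv.py
```

```text
time_s: 7.1
ee_pos: [510.5, 272.8, 277.2]
orientation: [[0.871, -0.491, 0.004], [-0.491, -0.871, 0.001], [0.003, -0.003, -1.0]]
ft_force: [0.1, 0.2, -1.0]
gripper_width: 0.5
uv [310.785 488.282] tipz 111.23568656814888 ang -29.37669563739211 F [ 0.108  0.199 -0.962] 7.1
```

```bash
python3 -m pendant '{"linear": [[0.003,0,0],[0.006,0,0],[0.009,0,0],[0.012,0,0],[0.016,0,0],[0.02,0,0],[0.025,0,0],[0.03,0,0]], "yaw": [0,0,0,0,0,0,0,0]}'; python3 uv.py
python3 - <<'E'
from h import *
im=ctrl.get_image("scene");cv2.imwrite("pics/s3.png",cv2.resize(im["color"][110:220,220:380,::-1],(640,440)))
E
```

```text
time_s: 7.9
ee_pos: [534.7, 259.7, 275.7]
orientation: [[0.873, -0.487, 0.0], [-0.487, -0.873, -0.0], [0.0, 0.0, -1.0]]
ft_force: [-0.9, 0.2, 1.3]
gripper_width: 0.8
uv [338.314 488.746] tipz 109.68586684502617 ang -29.17489727698121 F [-0.919  0.237  1.258] 7.9
```

View pics/s3.png

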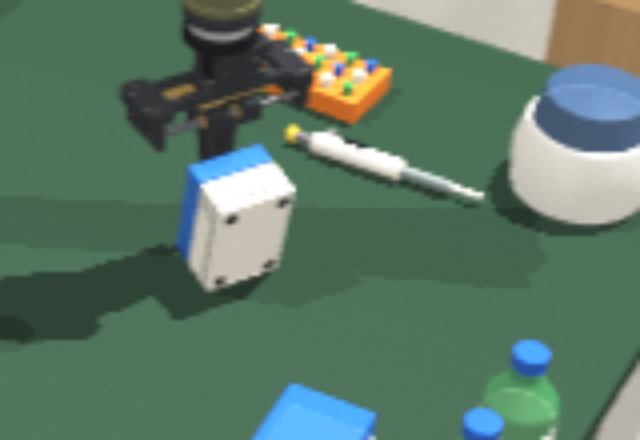

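The box is tipping about its heel (around (245,280)) with its feet unmoved. I'll keep going slowly to just past balance.

```bash
python3 -m pendant '{"linear": [[0.005,0,0],[0.01,0,0],[0.015,0,0],[0.02,0,0],[0.024,0,0],[0.028,0,0],[0.031,0,0],[0.034,0,0]], "yaw": [0,0,0,0,0,0,0,0]}'; python3 -m pendant '{"linear": [[0.002,0,0],[0.004,0,0],[0.005,0,0],[0.005,0,0],[0.005,0,0],[0.005,0,0]], "yaw": [0,0,0,0,0,0]}'; python3 uv.py
python3 - <<'E'
from h import *
im=ctrl.get_image("scene");cv2.imwrite("pics/s4.png",cv2.resize(im["color"][110:220,220:380,::-1],(640,440)))
E
```

```text
time_s: 8.75
ee_pos: [564.2, 243.2, 275.6]
orientation: [[0.873, -0.487, -0.0], [-0.487, -0.873, -0.0], [-0.0, 0.0, -1.0]]
ft_force: [0.0, 0.9, 0.2]
gripper_width: 0.4
time_s: 9.35
ee_pos: [568.2, 241.0, 275.7]
orientation: [[0.873, -0.487, -0.0], [-0.487, -0.873, -0.0], [-0.0, 0.0, -1.0]]
ft_force: [0.9, -0.0, 0.0]
gripper_width: 0.4
uv [376.715 488.924] tipz 109.66400408400449 ang -29.163186474507526 F [ 0.862 -0.008  0.049] 9.35
```

View pics/s4.png

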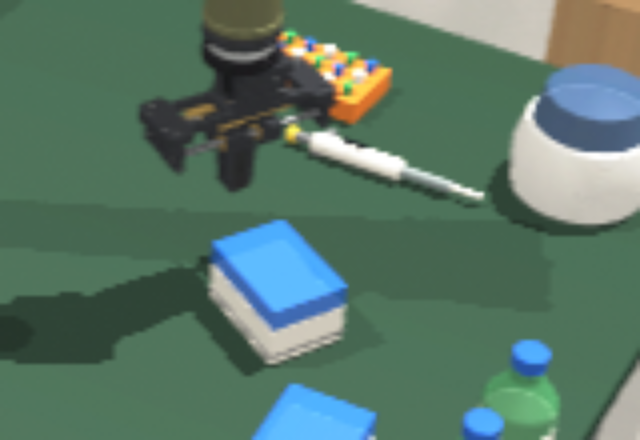

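The box lies on its white base, lid up, at (280,290). I'll rise and check the flipped lid from above.

```bash
python3 -m pendant '{"linear": [[0,0,-0.04],[0,0,-0.08],[0,0,-0.12],[0,0.04,-0.13],[0.01,0.085,-0.13],[0.02,0.13,-0.13],[0.03,0.175,-0.13],[0.04,0.22,-0.13]], "yaw": [0,0,0,0,0,0,0,0]}'; python3 -m pendant '{"linear": [[0.01,0.045,0],[0.02,0.09,0],[0.03,0.135,0],[0.04,0.18,0],[0.04,0.195,0],[0.04,0.195,0],[0.04,0.195,0]], "yaw": [0,0,0,0,0,0,0]}'; python3 uv.py
python3 - <<'E'
from h import *
a=np.deg2rad(-29.4);e=np.array([np.cos(a),np.sin(a)]);f=np.array([-e[1],e[0]])
s=ctrl.read_state();im=ctrl.get_image("wrist");save("w3",im)
d=ctrl.get_image("scene");save("s5",d)
def rep(W,c,nm):
    P=W.reshape(-1,3);q=np.c_[P[:,:2]@np.c_[e,f],P[:,2]]
    T=(abs(q[:,0]-c[0])<75)&(abs(q[:,1]-c[1])<75)&(q[:,2]>55)&(q[:,2]<100)
    if T.sum()<20: print(nm,"few");return
    r=cv2.minAreaRect(q[T,:2].astype(np.float32));I=T&(abs(q[:,0]-r[0][0])<28)&(abs(q[:,1]-r[0][1])<28)
    A=np.c_[q[I,:2]-r[0],np.ones(I.sum())];print(nm,r,"plane",np.linalg.lstsq(A,q[I,2],rcond=None)[0])
    for lo in range(-42,42,12):
        m=T&(abs(q[:,0]-r[0][0]-lo-6)<6);print("   ",lo+6,np.median(q[m,2]) if m.any() else None,end="")
    print()
rep(cloud(im,s),(569,75),"wrist open");rep(cloud(d),(569,75),"scene open");rep(cloud(d),(462,490),"scene end")
rep(cloud(ctrl.get_image("side")),(462,490),"side end")
E
```

```text
time_s: 10.2
ee_pos: [495.2, 27.8, 406.0]
orientation: [[0.873, -0.487, 0.001], [-0.487, -0.873, -0.0], [0.001, -0.0, -1.0]]
ft_force: [0.7, -0.9, -0.3]
gripper_width: 0.3
time_s: 10.9
ee_pos: [436.2, -159.7, 405.8]
orientation: [[0.873, -0.487, 0.001], [-0.487, -0.873, 0.001], [0.0, -0.001, -1.0]]
ft_force: [-0.9, 0.7, -0.2]
gripper_width: 0.5
uv [458.44   75.037] tipz 239.81491789087477 ang -29.142927286731226 F [-0.878  0.713 -0.184] 10.9
wrist open ((567.9417114257812, 75.57447814941406), (122.1505126953125, 86.07015228271484), 89.84918975830078) plane [-0.001  0.001 73.217]
    -36 73.26631405547016    -24 73.20179709449872    -12 73.21726025042102    0 73.25230323717562    12 73.21245036311848    24 73.18714920088027    36 73.19460139067081
scene open ((569.3828735351562, 75.30188751220703), (91.23989868164062, 123.1781997680664), 0.04891907796263695) plane [ 0.016  0.013 72.502]
    -36 72.33326540747947    -24 72.48955245192269    -12 72.59290727436617    0 72.7251314695769    12 72.24034755998093    24 72.271088269848    36 70.26124365166595
scene end ((468.1927795410156, 491.357666015625), (127.78189849853516, 88.40289306640625), 0.6344892382621765) plane [-0.006 -0.017 72.085]
    -36 72.2316241293284    -24 72.07506123796739    -12 71.78822048473596    0 71.00593679065118    12 71.03889946126571    24 71.48778578984582    36 72.5065401103432
side end ((464.39788818359375, 485.25115966796875), (95.33743286132812, 117.7469482421875), 88.04620361328125) plane [0. 0. 0.]
    -36 74.94698169805845    -24 None    -12 None    0 None    12 None    24 None    36 None
```

View pics/w3.png

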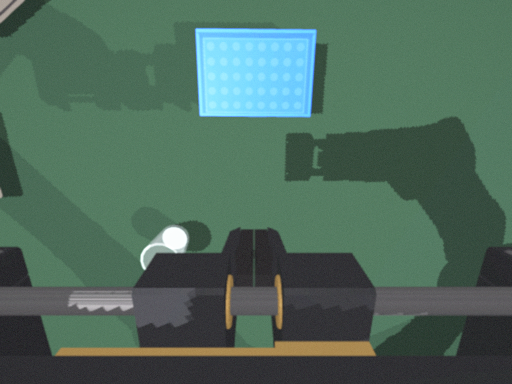

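View pics/s5.png

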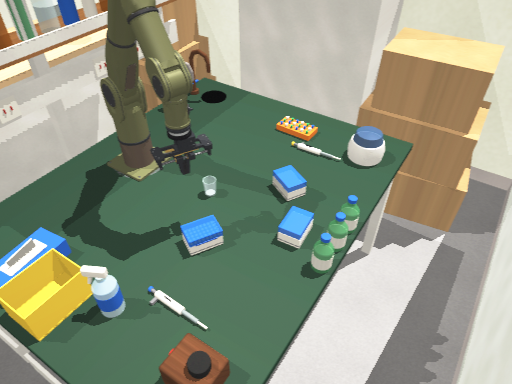

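Both boxes are right: the lid is flat (slope 0.001, about 72–73 mm high) at (205,235), the end box is on its base at (290,183), and everything else looks unmoved.

```bash
python3 -c "from workcell import ctrl; print(ctrl.sign_off())"
```

```text
the job is handed in; nothing more can be done
None
```

Both boxes are put right, and I handed the job in at about 11 s of the 58 s allowed.

- **Open box:** I swung the lid over with the closed fingertips and pressed it shut with about 24 N. From the wrist camera the lid is flat (slope about 0.001) and 73 mm above the bench; the scene camera gives 72.5 mm. The box has not measurably moved.
- **Standing box:** I pushed it slowly, high on the lid face, until it tipped on its heel and fell onto its white base. The lid is up and level at about 72 mm, and the box's centre is within about 6 mm of where a pure tip would put it.
- **Everything else:** The other objects look unmoved in the last scene picture; I did not measure them. The robot ended clear of everything.

One check failed: the side camera gave no usable reading of the fallen box, likely because the arm hid it. Its final state therefore rests on the scene camera alone.

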